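# Zero the card gauge with the stylus, then hold its jaw open at the red mark

## Robot

A 7-joint arm with a two-finger parallel gripper is mounted at the origin on the work surface. World frame = base frame: x ahead of the robot, y to its left, z up, the work surface at z = 0. Lengths are in m, angles in rad, forces in N, time in s.
With the tool pointing down it reaches from about 0.4 to 0.875 m from the base axis. Payload 19.3 kg.
Tool frame: the origin (TCP) lies at the very end of the fingers, on their centre line; the grasp point (between the pads) lies 19 mm behind it; z points along the fingers, y is the line along which they close (so a half turn about z gives the same grasp; the last joint's range is limited). The gripper opens to 85 mm and grips with 20 to 120 N. Pads are 22 mm wide; open, the fingers measure 114 mm over their backs; the gripper's body (76 mm by 85 mm) begins 54 mm behind the grasp point. The pads swing forward as they close: fully open they stand 13 mm farther back than shut.
Start: joints at [-1.182, 0.521, -0.036, 1.599, 0.021, 1.021, -0.113], TCP at [0.277, 0.56, 0.231] pointing down, gripper open.
Joint ranges: [-2.91, 2.91], [-0.3, 2.13], [-1.5, 1.42], [0.17, 2.43], [-1.26, 4.41], [0.16, 1.93], [-2.52, 2.52]. Speed limits (rad/s): [1.89, 1.89, 2.39, 2.39, 3.01, 3.01, 3.01].

## Interface

Orientations are given as [roll, pitch, yaw] about the fixed x, y, z axes, in that order (R = Rz(yaw) Ry(pitch) Rx(roll)).
In Python, from workcell import monitor, optics, job_done gives the robot as it stands.
- The arm moves only by the shell command python3 -m handwheel 'ROWS' [FORCE]. ROWS is JSON, a list of rows, each an object of numbers: "dx", "dy", "dz": the shift along the tool's x, y, z in cm; "wx", "wy", "wz": the turn, a rotation vector about the tool's x, y, z in rad; "claw": the opening in per cent of the stroke, from 0 (shut) to 100 (fully open). A call has 1 to 8 rows; each row shifts and turns the commanded pose from where the row before left it, along the tool's axes as they then stand; what a row does not reach is not made up. A row lasts 1/8 s, in which the tool goes at most 62.5 mm and 10.7 degrees, less where a joint would pass 70% of its speed; a pose out of reach is approached as far as the arm can. A call with a gripper value outside its range is refused whole. The fingers move at their own pace and stop on an object; FORCE is the grip in N (left out, the last holds). Time passes only in rows, so rows that do not move let the fingers close. It gives the time, the measured TCP pose, the force, the opening and the grip force at its end, in the units of the state.
- monitor.observe(): the state, without advancing time (a new reading comes with each control period).
- optics.grab_frame(name): name is "side" or "top"; returns a dict with "frame" (480x640x3 uint8, blue, green, red), "fovy" (degrees; the focal length in pixels is half the picture's height over the tangent of half this angle, whatever the lens; pixels are square), "cx", "cy" (the principal point, pixels), "k1" (the pictures are not rectified: a ray, as slopes to the right and down, at radius r is drawn at 1 + k1 r^2 times it, then the intrinsics apply), "R" (3x3) and "t" (3): a world point X has camera coordinates R X + t. Camera axes: x right, y down, z forward; pixel columns grow to the right and rows downward; lengths in m; the calibration is good to about 2 mm. A picture is of the moment at which its call begins. There is no depth.
- job_done(): hands the job in; it is judged then, once.
Trained networks look in the newest picture that a camera, given by its name, has taken for a name from the list of things; names that differ only in an ending like _2 or _b are one class to them, and where a whole thing is asked for, a point or a joint stands for the part that bears it (a point fixed in the world has none). Each returns a list of dicts, best first, with "p" (0 to 1); they miss things now and then, are a little off and sometimes report something else, mostly with a low value. They report only what shows in the picture. A call takes as long as a camera call. They do not tell look-alikes from the thing itself.
- optics.masks_of(name, camera): "region" (480x640 bool, what is visible of it) and "rect" ([left, top, width, height] in pixels, round what is visible of it).
The state is a dict: "clock": time; "qpos": joint angles; "qd": joint speeds; "joint_efforts": joint torques, N m; "position": TCP position; "tool_rot": TCP orientation; "force": force on the tool from outside, world axes, zero at the start; "moment": the same for the moment, N m; "grip_width": finger opening in m; "finger_force": force on a finger pad.
Only numpy, scipy, OpenCV 4.12 (cv2) and the standard library are available. Lean on these libraries where they do the work, as an engineer would, in place of code of your own. Each camera call takes 0.05 s, during which the arm holds its last target. There are 200 camera calls.

## Task

Get the card gauge on the craft table ready for a card: while its jaw is fully closed, press the small sunk red zero button all the way down with the tip of the orange stylus, then put the stylus back upright in the hole of its wooden stand, fully seated, and let go of it. After that take the black handle of the spring-return jaw with the fingers, pull it out until its yellow pointer lines up with the red mark, and finish while still holding it there - do not let go. Leave the glue stick, the bead jar and the scissors where they are.

Things in the scene. Friction and masses are not known exactly. Their poses are not given: they have to be found in the camera images.
- gauge: card clamp gauge, fixed to the table: grey base 80 (x) x 290 (y) x 16 mm high with a blue head 80 x 100 mm, 40 mm high, at its -y end (y -145 to -45 mm). The head's +y face is the fixed jaw. Origin at the centre of the underside; y runs along the gauge, in the direction in which the jaw opens; z up. The base's yaw varies by up to 0.4 rad.
- zero_button_top (a point): centre of the top of the round red zero button, 11 mm across, in a round recess 15 mm across in the top of the blue head (gauge frame x 0, y -105 mm). At rest it lies 34 mm above the table, 6 mm below the head's top. It moves with the button.
- zero_button (a joint): how far the zero button is pressed, m: 0 up, 0.005 fully down. Spring: starts to move at about 1.5 N, fully down at about 4 N, comes up by itself.
- jaw: spring-return jaw: steel carriage 12 mm thick, aluminium jaw plate 24 mm high at its -y end (its face towards the tab 46 mm from the tab's centre), black upright handle tab. Origin on the base's top (16 mm above the table) in the tab's centre plane; axes as gauge. Its y in the gauge frame: 0.015 m closed to 0.100 m at the stop. The spring pulls it closed: 3 N closed, plus 1.2 N per 10 mm.
- tab_top (a point): centre of the top of the black handle tab (40 x 14 mm, tab free from 28 to 85 mm above the table, 57 mm high); pinch it from above across its 14 mm, along the gauge's y.
- pointer (a point): tip of the jaw's yellow pointer line (4 mm wide), 28 mm above the table, on the tab's centre plane, at the jaw's +x edge. It moves with the jaw.
- mark: red mark clipped on the gauge's +x edge beside the white scale, fixed for the episode, 8 mm wide along y, 30 mm long across the edge (x -6 to +24 mm), 28 mm high, 30 to 70 mm in the opening direction from the pointer's closed place. Origin at table height in the middle of its width, axes as the gauge's. The pointer is on the mark when both have the same y in the gauge frame.
- stand: dark wooden block 80 x 80 x 50 mm, fixed, with one vertical hole 17 mm across (mouth chamfered to 21 mm) and 46 mm deep in the centre of its top. Origin at the centre of its underside.
- stylus: embossing stylus, 127 mm long, about 40 g, standing in the stand: steel shank 7 mm across pointing down (41.5 mm below the origin), steel collar 32 mm across and 6 mm high whose underside (the origin) rests on the stand's top, above it an orange round handle 18 mm across from 6 to 85 mm above the origin. z runs up along it.
- stylus_tip (a point): round tip (7 mm across) of the stylus's shank, 41.5 mm below its origin.
- glue_stick: blue and white glue stick standing, 28 mm across, 98 mm high, origin at its underside; bystander.
- bead_jar: amber jar with a red cap, 52 mm across, 70 mm high, origin at its underside; bystander.
- scissors: grey scissors lying flat, about 180 x 70 x 8 mm, blades to its own +x, origin under the middle; bystander.
Not all that is in view belongs to the job. Of the things shaped like the stand, the wooden one is meant.

How it is judged:
By the outcome, as a careful person would: the job done as asked, in the order asked, and still so for the second after the job is handed in, while the arm keeps its last pose, push and grip.
It also fails if it takes over 58 s, if anything falls off the work surface, if the arm or the gripper's body presses on something with over 40 N, if the wrist force passes 120 N, or if a joint passes its speed limit or range.

## Working session

There is one attempt and no reset: what is moved stays moved. The work goes in short steps, Python scripts to look and compute and a shell command to move; the robot and the scene stay as the last step left them, time stands still between calls to the robot, and variables do not carry over. Pictures are saved under pics/ and viewed, at most 10 in all, crops included, and the job is handed in when it is done.

```bash
mkdir -p pics; ls; python3 - <<'E'
from workcell import monitor, optics
import cv2,numpy as np
s=monitor.observe();print(s['clock'],s['position'],s['tool_rot'],s['grip_width'],s['force'])
for c in('top','side'):
    f=optics.grab_frame(c);cv2.imwrite(f'pics/{c}0.png',f['frame'])
    print(c,f['fovy'],f['cx'],f['cy'],f['k1'],np.round(f['R'],4).tolist(),f['t'])
    for n in ['gauge','zero_button_top','jaw','tab_top','pointer','mark','stand','stylus','stylus_tip','glue_stick','bead_jar','scissors']:
        print(n,[(np.round(d['p'],2),d['rect']) for d in optics.masks_of(n,c)][:4])
E
```

```text
pics
0.0 [0.2766896  0.56004517 0.2307147 ] [-3.14044790e+00  8.83480746e-05  2.68276178e+00] 0.08531801821003843 [ 0.17690609 -0.13219814  0.51387032]
top 50.209827203521144 322.01367880225206 232.7104258539538 -0.08088488557544865 [[0.0091, -1.0, -0.0031], [-0.9799, -0.0083, -0.1994], [0.1994, 0.0049, -0.9799]] [0.00564489 0.58573759 1.0329853 ]
gauge [(np.float64(0.97), [329.2, 232.4, 140.4, 70.0])]
zero_button_top []
jaw [(np.float64(0.81), [377.3, 246.6, 44.8, 37.3]), (np.float64(0.63), [203.4, 256.8, 23.0, 15.0])]
tab_top [(np.float64(0.67), [375.7, 247.2, 50.3, 36.4])]
pointer [(np.float64(0.83), [377.1, 246.3, 46.7, 36.3])]
mark [(np.float64(0.54), [360.0, 249.3, 5.5, 12.5])]
stand [(np.float64(0.88), [163.6, 303.2, 49.7, 44.5]), (np.float64(0.74), [199.5, 241.7, 45.4, 44.7]), (np.float64(0.62), [139.7, 213.2, 50.4, 46.9]), (np.float64(0.59), [243.3, 300.8, 44.6, 42.5])]
stylus [(np.float64(0.69), [207.3, 256.3, 19.2, 16.4])]
stylus_tip [(np.float64(0.81), [204.6, 254.9, 23.5, 19.2]), (np.float64(0.45), [397.7, 149.0, 79.2, 31.3])]
glue_stick [(np.float64(0.72), [312.8, 162.1
[... 419 characters left out ...]
top [(np.float64(0.75), [337.3, 312.9, 21.7, 51.9]), (np.float64(0.6), [332.7, 188.5, 36.6, 36.5])]
pointer [(np.float64(0.95), [334.4, 189.2, 34.0, 37.7])]
mark [(np.float64(0.7), [330.2, 230.6, 14.4, 13.5])]
stand [(np.float64(0.83), [251.1, 404.2, 78.2, 75.8]), (np.float64(0.81), [390.5, 279.5, 56.8, 70.3]), (np.float64(0.73), [297.9, 266.0, 49.9, 55.3]), (np.float64(0.73), [408.5, 367.7, 73.9, 88.3])]
stylus [(np.float64(0.84), [334.8, 308.2, 27.0, 52.3])]
stylus_tip [(np.float64(0.74), [332.1, 310.6, 30.3, 52.4])]
glue_stick [(np.float64(0.85), [228.6, 227.5, 20.5, 45.6])]
bead_jar [(np.float64(0.68), [201.2, 313.9, 39.2, 54.8])]
scissors [(np.float64(0.59), [240.2, 171.0, 26.5, 45.4])]
```

View pics/top0.png

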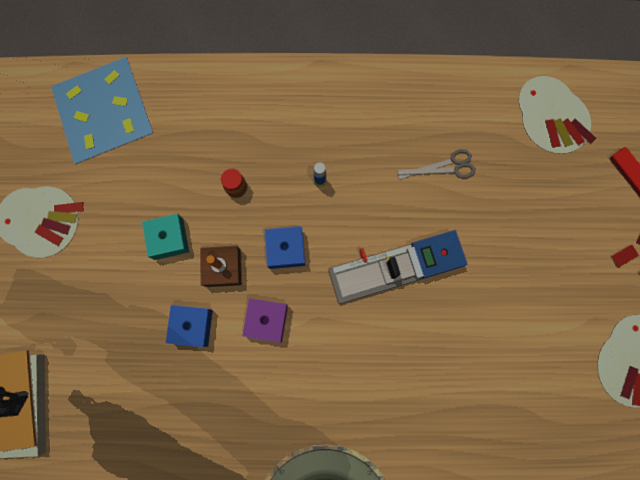

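View pics/side0.png

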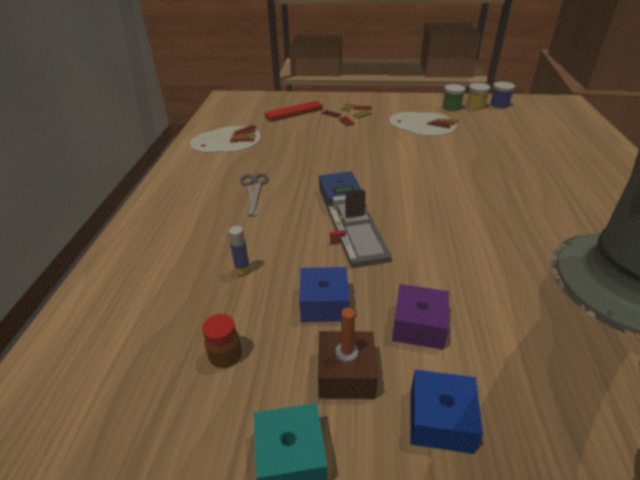

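The top picture shows the gauge at about (398,267) with its blue head at the right end, the red button at (444,252), the black tab at (393,267) and the red mark at (363,255). The side picture shows the orange stylus at (348,330) in the brown block.

Stand candidates in the top picture:
- teal (165,236)
- brown with the stylus (220,266)
- blue (285,246)
- blue (189,326)
- purple (265,320)

I choose the brown one because it is the wooden one. Red candidates are the button (444,252), the mark (363,255), the jar cap (234,180) and scraps on the plates. I choose the dot on the blue head. Next is a close crop to check both.

```bash
cat > h.py <<'E'
import numpy as np,cv2
from workcell import monitor,optics
def K(f): F=240/np.tan(np.radians(f['fovy'])/2); return np.array([[F,0,f['cx']],[0,F,f['cy']],[0,0,1]])
def D(f): return np.array([f['k1'],0,0,0,0])
def proj(f,X): return cv2.projectPoints(np.atleast_2d(np.float64(X)),cv2.Rodrigues(np.array(f['R']))[0],np.float64(f['t']),K(f),D(f))[0][:,0]
def onz(f,uv,z):
    n=cv2.undistortPoints(np.float64(uv).reshape(-1,1,2),K(f),D(f))[:,0]
    R=np.array(f['R']);C=-R.T@f['t'];d=np.c_[n,np.ones(len(n))]@R
    z=np.broadcast_to(z,len(n)); return C+d*((z-C[2])/d[:,2])[:,None]
E
python3 - <<'E'
from h import *
f=optics.grab_frame('top');g=optics.grab_frame('side')
a=f['frame'];b=g['frame']
M=np.zeros((600,800,3),np.uint8)
up=lambda i,s:cv2.resize(i,None,fx=s,fy=s,interpolation=cv2.INTER_CUBIC)
M[:340,:600]=up(a[225:310,325:475],4)
M[340:600,:280]=up(a[235:300,190:260],4)
M[340:600,290:550]=up(b[300:400,300:400],2.6)
M[340:600,560:800]=up(b[165:273,310:410],2.4)[:260]
cv2.imwrite('pics/crop.png',M)
hsv=cv2.cvtColor(a,cv2.COLOR_BGR2HSV)
def comp(m,box):
    x0,y0,x1,y1=box;mm=np.zeros_like(m);mm[y0:y1,x0:x1]=m[y0:y1,x0:x1]
    n,l,s,c=cv2.connectedComponentsWithStats(mm.astype(np.uint8));k=1+np.argmax(s[1:,4]);return l==k,c[k],s[k]
H,S,V=[hsv[...,i].astype(int) for i in range(3)]
red=((H<8)|(H>172))&(S>150)&(V>80)
for nm,box in(('button',(435,243,455,262)),('mark',(350,240,372,270))):
    m,c,s=comp(red,box);print(nm,c,s)
blue=(H>100)&(H<125)&(S>120)
m,c,s=comp(blue,(405,225,475,290));p=np.argwhere(m)[:,::-1].astype(np.float32)
print('head',c,s,cv2.boxPoints(cv2.minAreaRect(p)).tolist())
w=onz(f,p,.04);r=cv2.minAreaRect((w[:,:2]*1000).astype(np.float32));print('head world mm',r)
print('button w',onz(f,[comp(red,(435,243,455,262))[1]],.034))
E
```

```text
Traceback (most recent call last):
ValueError: could not broadcast input array from shape (259,240,3) into shape (260,240,3)
```

```bash
python3 - <<'E'
from h import *
f=optics.grab_frame('top');g=optics.grab_frame('side')
a=f['frame'];b=g['frame']
M=np.zeros((600,800,3),np.uint8)
up=lambda i,s:cv2.resize(i,None,fx=s,fy=s,interpolation=cv2.INTER_CUBIC)
M[:340,:600]=up(a[225:310,325:475],4)
M[340:600,:280]=up(a[235:300,190:260],4)
M[340:600,290:550]=up(b[300:400,300:400],2.6)
M[340:600,560:800]=cv2.resize(b[165:273,310:410],(240,260))
cv2.imwrite('pics/crop.png',M)
hsv=cv2.cvtColor(a,cv2.COLOR_BGR2HSV)
def comp(m,box):
    x0,y0,x1,y1=box;mm=np.zeros_like(m);mm[y0:y1,x0:x1]=m[y0:y1,x0:x1]
    n,l,s,c=cv2.connectedComponentsWithStats(mm.astype(np.uint8));k=1+np.argmax(s[1:,4]);return l==k,c[k],s[k]
H,S,V=[hsv[...,i].astype(int) for i in range(3)]
red=((H<8)|(H>172))&(S>150)&(V>80)
for nm,box in(('button',(435,243,455,262)),('mark',(350,240,372,270))):
    m,c,s=comp(red,box);print(nm,c,s)
blue=(H>100)&(H<125)&(S>120)
m,c,s=comp(blue,(405,225,475,290));p=np.argwhere(m)[:,::-1].astype(np.float32)
print('head',c,s,cv2.boxPoints(cv2.minAreaRect(p)).tolist())
w=onz(f,p,.04);r=cv2.minAreaRect((w[:,:2]*1000).astype(np.float32));print('head world mm',r)
print('button w',onz(f,[comp(red,(435,243,455,262))[1]],.034))
E
```

```text
button [443.4  251.96] [441 250   6   5  25]
mark [362.84615385 254.07692308] [360 248   7  14  52]
head [441.4925816  253.17507418] [ 412  231   55   47 1348] [[411.7000427246094, 243.09999084472656], [454.6000671386719, 228.79998779296875], [466.4000549316406, 264.199951171875], [423.5000305175781, 278.4999694824219]]
head world mm ((545.6338500976562, -242.51239013671875), (79.02273559570312, 99.62920379638672), 17.00419044494629)
button w [[ 0.55028132 -0.25333744  0.034     ]]
```

View pics/crop.png

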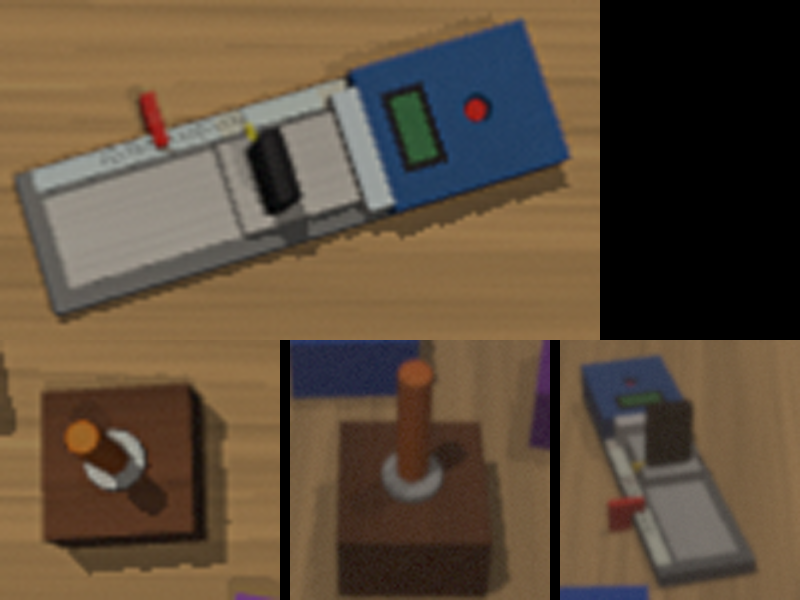

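The crop confirms both choices: the stylus stands in the brown block, the red button is on the blue head behind the green display, and the red mark is on the white-scale edge. Next I fit the gauge pose and locate the stylus.

```bash
python3 - <<'E'
from h import *
from scipy.optimize import least_squares
f=optics.grab_frame('top');g=optics.grab_frame('side')
T=lambda x,y:(325+x/4-.375,225+y/4-.375)
G=np.array([[40,-145,40],[-40,-145,40],[40,-45,40],[-40,-45,40],[40,145,16],[-40,145,16],[0,-105,34]])/1000
P=np.array([T(525,20),T(568,158),T(348,77),T(393,210),T(17,174),T(60,314),(443.5,252)])
G2=np.array([[40,-145,40],[-40,-145,40],[40,145,16],[-40,145,16]])/1000
P2=np.array([(319.4,174.8),(351,172),(352.7,265.4),(389.8,260.5)])
def W(q,G):
    c,s=np.cos(q[2]),np.sin(q[2]);return np.c_[q[0]+c*G[:,0]-s*G[:,1],q[1]+s*G[:,0]+c*G[:,1],G[:,2]]
for mode in('top','both'):
    fun=lambda q:np.r_[(proj(f,W(q,G))-P).ravel(),(mode=='both')*(proj(g,W(q,G2))-P2).ravel()]
    r=least_squares(fun,[.518,-.152,.297],x_scale=[.01,.01,.1],loss='soft_l1');q=r.x
    print(mode,q,np.round(fun(q),1)); print(' button',W(q,G[6:]),'tabtop closed',W(q,np.array([[0,.015,.085]])))
def ing(p):
    d=p[:,:2]-q[:2];c,s=np.cos(q[2]),np.sin(q[2]);return np.c_[c*d[:,0]+s*d[:,1],-s*d[:,0]+c*d[:,1]]*1000
print('button by colour',ing(onz(f,[[443.4,252]],.034)))
print('mark ends top',ing(onz(f,[T(147,95),T(162,146),(362.85,254.1)],.028)))
print('pointer',ing(onz(f,[T(250,131)],.028)))
print('mark side',ing(onz(g,[(310+625/2.4-560/2.4,165+(502-340)/2.407)],.028)))
print('stylus top T',onz(f,[(190+82/4-.4,235+97/4-.4)],.135),'S',onz(g,[(300+125/2.6-.3,300+34/2.6-.3)],.135))
print('collar T',onz(f,[(190+114/4-.4,235+120/4-.4)],.056),'S',onz(g,[(300+122/2.6-.3,300+138/2.6-.3)],.056))
print('stand top corners',onz(f,[(190+x/4-.4,235+(y-340)/4-.4) for x,y in((41,392),(188,384),(195,535),(44,542))],.05))
E
```

```text
top [ 0.51908877 -0.15308697  0.29401595] [-0.5 -0.2  0.9  0.1  0.5 -1.8  0.9  0.3 -0.9  0.1 -1.2  0.3  0.   0.3
 -0.   0.   0.  -0.  -0.  -0.   0.  -0. ]
 button [[ 0.54951758 -0.25358118  0.034     ]] tabtop closed [[ 0.5147418  -0.13873065  0.085     ]]
both [ 0.51908379 -0.15233487  0.29215075] [-0.7 -0.1  0.6  0.2  0.2 -1.7  0.6  0.3 -1.3 -0.1 -1.6  0.2 -0.3  0.4
 -0.8  0.7  0.7 -0.5 -1.7 -2.6  2.2 -4. ]
 button [[ 0.5493251  -0.25288566  0.034     ]] tabtop closed [[ 0.5147636  -0.13797047  0.085     ]]
button by colour [[   0.7021584  -105.67954956]]
mark ends top [[59.32237467 62.67604821]
 [30.20310779 63.09711105]
 [46.34123757 63.30311082]]
pointer [[24.62683647 14.69621655]]
mark side [[46.66605744 62.99541483]]
stylus top T [[0.51581127 0.23031712 0.135     ]] S [[0.51704989 0.23127442 0.135     ]]
collar T [[0.51542935 0.23046125 0.056     ]] S [[0.516712   0.23339684 0.056     ]]
stand top corners [[0.55263826 0.27301954 0.05      ]
 [0.55774383 0.1937557  0.05      ]
 [0.47673466 0.18673387 0.05      ]
 [0.47205611 0.26703416 0.05      ]]
```

```bash
python3 -m handwheel '[{"wz":-0.15,"claw":100},{"wz":-0.15},{"wz":-0.15},{"wz":-0.15},{"wz":-0.15}]' 60; cat >> h.py <<'E'
from scipy.spatial.transform import Rotation as Ro
def go(*targets):
    s=monitor.observe();p=np.array(s['position']);R=Ro.from_euler('xyz',s['tool_rot']).as_matrix()
    print('t',s['clock'],'pos',np.round(p,4),'rot',np.round(s['tool_rot'],4),'w',round(s['grip_width'],4),'ff',s['finger_force'],'F',np.round(s['force'],1),'q',np.round(s['qpos'],2))
    for t in targets: print('shift cm',np.round(100*R.T@(np.array(t)-p),2)); p=np.array(t)
E
python3 -c "
from h import *
go((.516,.2305,.231),(.516,.2305,.09))"
```

```text
t 1.6 pos [0.2768 0.5603 0.2313] rot [-3.1415 -0.      2.6828] w 0.0855 ff 0.0 F [-0.3 -0.4 -0.2] q [-1.18  0.52 -0.04  1.6   0.02  1.02 -0.11]
shift cm [-3.606e+01 -1.898e+01  3.000e-02]
shift cm [-0.   0.  14.1]schema error: expected keys dx, dy, dz, wx, wy, wz, claw
```

```bash
python3 -m handwheel '[{"dx":0,"dy":0,"dz":0,"wx":0,"wy":0,"wz":-0.15,"claw":100},{"dx":0,"dy":0,"dz":0,"wx":0,"wy":0,"wz":-0.15,"claw":100},{"dx":0,"dy":0,"dz":0,"wx":0,"wy":0,"wz":-0.15,"claw":100},{"dx":0,"dy":0,"dz":0,"wx":0,"wy":0,"wz":-0.15,"claw":100},{"dx":0,"dy":0,"dz":0,"wx":0,"wy":0,"wz":-0.15,"claw":100}]' 60
python3 -c "
from h import *
go((.516,.2305,.231),(.516,.2305,.09))"
```

```text
clock: 2.22
position: [0.2769, 0.5603, 0.2313]
tool_rot: [-3.142, 0.0, -2.846]
force: [-0.0, 0.3, -0.1]
grip_width: 0.0853
finger_force: 0.0
t 2.225 pos [0.2769 0.5603 0.2313] rot [-3.1416  0.     -2.8456] w 0.0853 ff 0.0 F [-0.   0.3 -0.1] q [-1.06  0.53 -0.22  1.59  0.13  1.04  0.55]
shift cm [-1.325e+01 -3.852e+01  3.000e-02]
shift cm [ 0.   0.  14.1]
```

```bash
python3 -m handwheel '[{"dx":-1.9,"dy":-5.5,"dz":0,"wx":0,"wy":0,"wz":0,"claw":100},{"dx":-1.9,"dy":-5.5,"dz":0,"wx":0,"wy":0,"wz":0,"claw":100},{"dx":-1.9,"dy":-5.5,"dz":0,"wx":0,"wy":0,"wz":0,"claw":100},{"dx":-1.9,"dy":-5.5,"dz":0,"wx":0,"wy":0,"wz":0,"claw":100},{"dx":-1.9,"dy":-5.5,"dz":0,"wx":0,"wy":0,"wz":0,"claw":100},{"dx":-1.9,"dy":-5.5,"dz":0,"wx":0,"wy":0,"wz":0,"claw":100},{"dx":-1.9,"dy":-5.5,"dz":0,"wx":0,"wy":0,"wz":0,"claw":100},{"dx":0,"dy":0,"dz":0,"wx":0,"wy":0,"wz":0,"claw":100}]'
python3 -c "
from h import *
go((.516,.2305,.231),(.516,.2305,.09))"
```

```text
clock: 3.22
position: [0.5172, 0.2252, 0.2312]
tool_rot: [-3.14, 0.0, -2.857]
force: [-0.7, 1.0, 0.2]
grip_width: 0.0855
finger_force: 0.0
t 3.225 pos [0.5172 0.2252 0.2312] rot [-3.1399e+00  4.0000e-04 -2.8571e+00] w 0.0855 ff 0.0 F [-0.7  1.   0.2] q [-0.42  0.43 -0.14  1.76  0.07  0.96  1.27]
shift cm [-0.04  0.54  0.02]
shift cm [ 0.    0.02 14.1 ]
```

```bash
python3 -m handwheel '[{"dx":0,"dy":0,"dz":3,"wx":0,"wy":0,"wz":0,"claw":100},{"dx":0,"dy":0,"dz":3,"wx":0,"wy":0,"wz":0,"claw":100},{"dx":0,"dy":0,"dz":0,"wx":0,"wy":0,"wz":0,"claw":100}]'
python3 -c "
from h import *
go((.516,.2305,.17),(.516,.2305,.09))"
```

```text
clock: 3.6
position: [0.5135, 0.2297, 0.1698]
tool_rot: [-3.141, -0.003, -2.85]
force: [-0.5, -0.5, 0.8]
grip_width: 0.0858
finger_force: 0.0
t 3.6 pos [0.5135 0.2297 0.1698] rot [-3.1412 -0.0034 -2.8497] w 0.0858 ff 0.0 F [-0.5 -0.5  0.8] q [-0.43  0.5  -0.14  1.82  0.09  0.83  1.26]
shift cm [-0.26  0.   -0.02]
shift cm [-0.03  0.    8.  ]
```

```bash
python3 -m handwheel '[{"dx":0,"dy":0,"dz":3,"wx":0,"wy":0,"wz":0,"claw":100},{"dx":0,"dy":0,"dz":3,"wx":0,"wy":0,"wz":0,"claw":100},{"dx":0,"dy":0,"dz":2,"wx":0,"wy":0,"wz":0,"claw":100},{"dx":0,"dy":0,"dz":0,"wx":0,"wy":0,"wz":0,"claw":100},{"dx":0,"dy":0,"dz":0,"wx":0,"wy":0,"wz":0,"claw":100}]'
python3 - <<'E'
from h import *
go((.516,.2305,.09))
f=optics.grab_frame('top')['frame'];g=optics.grab_frame('side')['frame']
cv2.imwrite('pics/grasp.png',np.hstack([cv2.resize(f[200:320,150:290],(420,360)),cv2.resize(g[270:400,280:420],(388,360))])[:,:800])
E
```

```text
clock: 4.22
position: [0.5154, 0.2302, 0.0928]
tool_rot: [3.141, 0.002, -2.85]
force: [0.8, 0.3, 0.5]
grip_width: 0.0852
finger_force: 0.0
t 4.225 pos [0.5154 0.2302 0.0928] rot [ 3.1413e+00  1.6000e-03 -2.8503e+00] w 0.0852 ff 0.0 F [0.8 0.3 0.5] q [-0.44  0.61 -0.12  1.87  0.11  0.67  1.23]
shift cm [-0.07  0.01  0.28]
```

View pics/grasp.png

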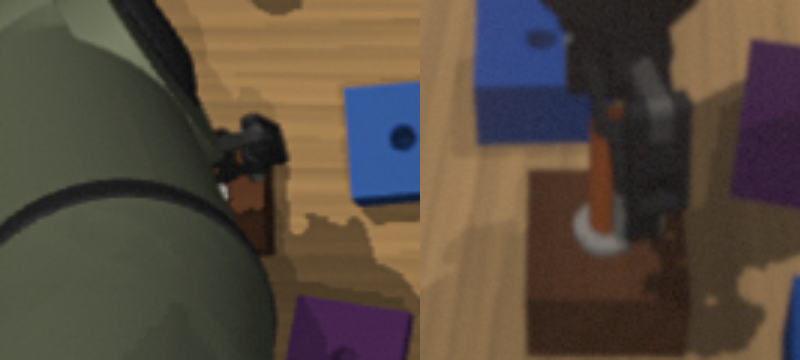

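The side crop shows the orange handle upright between the two fingers, with its collar still on the stand. I close the gripper.

```bash
python3 -m handwheel '[{"dx":0,"dy":0,"dz":0.1,"wx":0,"wy":0,"wz":0,"claw":0},{"dx":0,"dy":0,"dz":0,"wx":0,"wy":0,"wz":0,"claw":0},{"dx":0,"dy":0,"dz":0,"wx":0,"wy":0,"wz":0,"claw":0},{"dx":0,"dy":0,"dz":0,"wx":0,"wy":0,"wz":0,"claw":0},{"dx":0,"dy":0,"dz":0,"wx":0,"wy":0,"wz":0,"claw":0},{"dx":0,"dy":0,"dz":0,"wx":0,"wy":0,"wz":0,"claw":0}]' 60
python3 -c "
from h import *
go()"
```

```text
clock: 5.08
position: [0.5148, 0.2298, 0.0904]
tool_rot: [3.142, 0.0, -2.85]
force: [-1.6, -0.8, 4.1]
grip_width: 0.0166
finger_force: 58.4
t 5.075 pos [0.5148 0.2298 0.0904] rot [ 3.1416e+00  2.0000e-04 -2.8504e+00] w 0.0166 ff 58.36920619010925 F [-1.6 -0.8  4.1] q [-0.44  0.62 -0.12  1.87  0.12  0.66  1.23]
```

```bash
python3 -m handwheel '[{"dx":0,"dy":0,"dz":-2,"wx":0,"wy":0,"wz":0,"claw":0},{"dx":0,"dy":0,"dz":-3,"wx":0,"wy":0,"wz":0,"claw":0},{"dx":0,"dy":0,"dz":-3,"wx":0,"wy":0,"wz":0,"claw":0},{"dx":0,"dy":0,"dz":-2,"wx":0,"wy":0,"wz":0,"claw":0},{"dx":0,"dy":0,"dz":0,"wx":0,"wy":0,"wz":0,"claw":0}]'
python3 -c "
from h import *
go((.5495,-.2533,.19))"
```

```text
clock: 5.7
position: [0.5153, 0.23, 0.1914]
tool_rot: [3.141, 0.002, -2.851]
force: [-0.0, -0.4, -1.1]
grip_width: 0.0171
finger_force: 58.4
t 5.7 pos [0.5153 0.23   0.1914] rot [ 3.1412e+00  2.2000e-03 -2.8505e+00] w 0.0171 ff 58.44292402267456 F [-0.  -0.4 -1.1] q [-0.42  0.47 -0.14  1.8   0.08  0.87  1.26]
shift cm [ 10.59 -47.28   0.1 ]
```

```bash
python3 -m handwheel '[{"dx":0.5,"dy":-2.4,"dz":0,"wx":0,"wy":0,"wz":0,"claw":0},{"dx":1.1,"dy":-4.9,"dz":0,"wx":0,"wy":0,"wz":0,"claw":0},{"dx":1.1,"dy":-4.9,"dz":0,"wx":0,"wy":0,"wz":0,"claw":0},{"dx":1.1,"dy":-4.9,"dz":0,"wx":0,"wy":0,"wz":0,"claw":0},{"dx":1.1,"dy":-4.9,"dz":0,"wx":0,"wy":0,"wz":0,"claw":0},{"dx":1.1,"dy":-4.9,"dz":0,"wx":0,"wy":0,"wz":0,"claw":0},{"dx":1.1,"dy":-4.9,"dz":0,"wx":0,"wy":0,"wz":0,"claw":0},{"dx":1.1,"dy":-4.9,"dz":0,"wx":0,"wy":0,"wz":0,"claw":0}]'
python3 -m handwheel '[{"dx":1.1,"dy":-4.9,"dz":0,"wx":0,"wy":0,"wz":0,"claw":0},{"dx":0.9,"dy":-3.9,"dz":0,"wx":0,"wy":0,"wz":0,"claw":0},{"dx":0.4,"dy":-1.8,"dz":0,"wx":0,"wy":0,"wz":0,"claw":0},{"dx":0,"dy":0,"dz":0,"wx":0,"wy":0,"wz":0,"claw":0},{"dx":0,"dy":0,"dz":0,"wx":0,"wy":0,"wz":0,"claw":0}]'
python3 - <<'E'
from h import *
go((.5495,-.2533,.19))
F=optics.grab_frame('top');G=optics.grab_frame('side');f=F['frame'];g=G['frame']
p=monitor.observe()['position']
for z in(-.0819,-.0404):
  X=np.array(p)+[0,0,z];print(z,proj(F,X),proj(G,X))
print([(d['p'],d['rect']) for d in optics.masks_of('stylus','side')])
cv2.imwrite('pics/above.png',np.hstack([cv2.resize(f[190:310,380:520],(420,360)),cv2.resize(g[80:220,270:420],(380,355))[:360] if 0 else cv2.resize(g[80:220,270:420],(380,360))]))
E
```

```text
clock: 6.7
position: [0.5411, -0.1469, 0.1893]
tool_rot: [3.141, -0.001, -2.85]
force: [1.0, 0.5, -1.2]
grip_width: 0.0169
finger_force: 58.5
clock: 7.32
position: [0.5491, -0.2522, 0.1899]
tool_rot: [3.141, -0.0, -2.849]
force: [0.3, -0.1, 0.2]
grip_width: 0.0166
finger_force: 58.5
t 7.325 pos [ 0.5491 -0.2522  0.1899] rot [ 3.1406e+00 -2.0000e-04 -2.8489e+00] w 0.0166 ff 58.52827727794647 F [ 0.3 -0.1  0.2] q [ 0.37  0.53 -0.05  1.7   0.03  0.91  2.17]
shift cm [-0.01 -0.12 -0.01]
-0.0819 [[451.25197856 246.50374228]] [[339.77924657 154.91557258]]
-0.0404 [[456.41649537 242.82267752]] [[340.01169229 137.19122129]]
[(0.5, [328.9, 121.1, 18.2, 32.5])]
```

View pics/above.png

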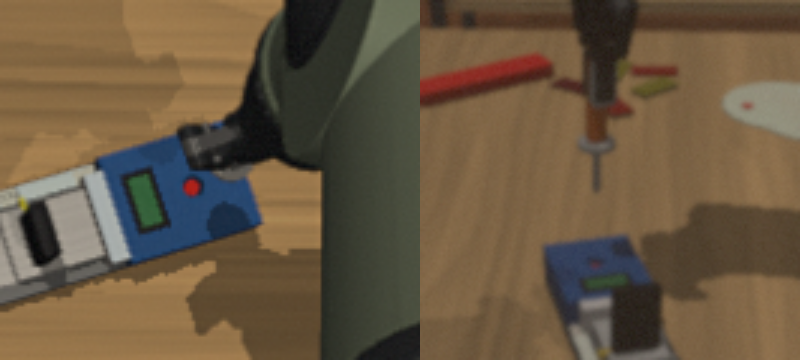

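The side crop shows the shank tip at (340,154), where my model predicts (339.8,154.9), hanging straight above the button. I descend to just above the head.

```bash
python3 -m handwheel '[{"dx":0,"dy":-0.1,"dz":2.5,"wx":0,"wy":0,"wz":0,"claw":0},{"dx":0,"dy":0,"dz":2.5,"wx":0,"wy":0,"wz":0,"claw":0},{"dx":0,"dy":0,"dz":1.3,"wx":0,"wy":0,"wz":0,"claw":0},{"dx":0,"dy":0,"dz":0,"wx":0,"wy":0,"wz":0,"claw":0},{"dx":0,"dy":0,"dz":0,"wx":0,"wy":0,"wz":0,"claw":0}]'
python3 - <<'E'
from h import *
go((.5495,-.2533,.1159))
F=optics.grab_frame('top');G=optics.grab_frame('side');f=F['frame'];g=G['frame']
p=np.array(monitor.observe()['position'])
print(proj(F,[p-[0,0,.0819],[.5495,-.2533,.034]]),proj(G,[p-[0,0,.0819],[.5495,-.2533,.034]]))
cv2.imwrite('pics/near.png',np.hstack([cv2.resize(f[220:290,400:480],(400,350),interpolation=2),cv2.resize(g[130:210,300:390],(394,350),interpolation=2)]))
E
```

```text
clock: 8.1
position: [0.5497, -0.2548, 0.1282]
tool_rot: [-3.141, 0.001, -2.85]
force: [0.9, -0.1, -0.1]
grip_width: 0.0164
finger_force: 58.5
t 8.1 pos [ 0.5497 -0.2548  0.1282] rot [-3.1409e+00  9.0000e-04 -2.8503e+00] w 0.0164 ff 58.53489875793457 F [ 0.9 -0.1 -0.1] q [ 0.37  0.61 -0.05  1.74  0.04  0.79  2.16]
shift cm [-0.02  0.15  1.23]
[[445.42733958 251.30234803]
 [443.39607396 252.31475213]] [[339.30717517 179.11183718]
 [339.29977588 184.15173243]]
```

View pics/near.png

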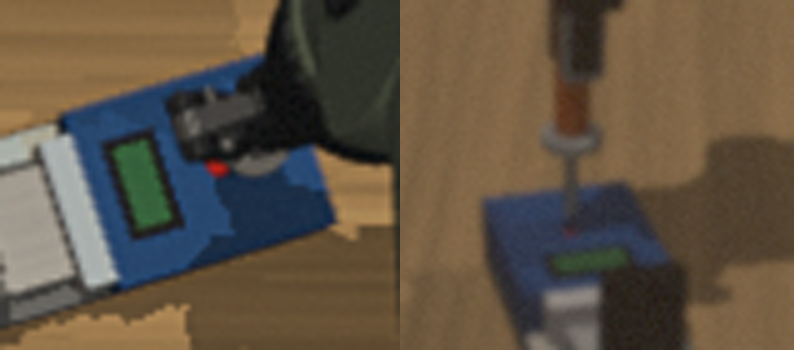

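The side crop shows the tip just above and behind the red button at about (339,183), so the alignment is good. I shift 1.5 mm and press.

```bash
python3 -m handwheel '[{"dx":0,"dy":0.1,"dz":0,"wx":0,"wy":0,"wz":0,"claw":0},{"dx":0,"dy":0,"dz":0.5,"wx":0,"wy":0,"wz":0,"claw":0},{"dx":0,"dy":0,"dz":0.5,"wx":0,"wy":0,"wz":0,"claw":0},{"dx":0,"dy":0,"dz":0.2,"wx":0,"wy":0,"wz":0,"claw":0},{"dx":0,"dy":0,"dz":0.2,"wx":0,"wy":0,"wz":0,"claw":0},{"dx":0,"dy":0,"dz":0,"wx":0,"wy":0,"wz":0,"claw":0}]'
python3 -c "
from h import *
go((.5495,-.2533,.1109))"
```

```text
clock: 8.95
position: [0.5489, -0.2538, 0.1133]
tool_rot: [3.142, -0.0, -2.85]
force: [-0.7, 1.1, 1.9]
grip_width: 0.0163
finger_force: 58.5
t 8.95 pos [ 0.5489 -0.2538  0.1133] rot [ 3.1415e+00 -1.0000e-04 -2.8505e+00] w 0.0163 ff 58.51859271526337 F [-0.7  1.1  1.9] q [ 0.37  0.63 -0.05  1.75  0.04  0.76  2.16]
shift cm [-0.07  0.03  0.24]
```

Contact is starting, at about 2 N. I press further and watch for a stiff stop.

```bash
for i in 1; do python3 -m handwheel '[{"dx":0,"dy":0,"dz":0.2,"wx":0,"wy":0,"wz":0,"claw":0},{"dx":0,"dy":0,"dz":0.1,"wx":0,"wy":0,"wz":0,"claw":0},{"dx":0,"dy":0,"dz":0,"wx":0,"wy":0,"wz":0,"claw":0}]'; done
python3 -m handwheel '[{"dx":0,"dy":0,"dz":0.1,"wx":0,"wy":0,"wz":0,"claw":0},{"dx":0,"dy":0,"dz":0,"wx":0,"wy":0,"wz":0,"claw":0}]'
python3 -m handwheel '[{"dx":0,"dy":0,"dz":0.1,"wx":0,"wy":0,"wz":0,"claw":0},{"dx":0,"dy":0,"dz":0,"wx":0,"wy":0,"wz":0,"claw":0}]'
```

```text
clock: 9.32
position: [0.549, -0.2538, 0.1104]
tool_rot: [-3.142, 0.0, -2.85]
force: [-1.4, 0.7, 4.5]
grip_width: 0.0163
finger_force: 58.9
clock: 9.57
position: [0.5493, -0.2539, 0.1099]
tool_rot: [-3.141, 0.001, -2.85]
force: [-3.6, 1.2, 11.8]
grip_width: 0.017
finger_force: 59.8
clock: 9.82
position: [0.5497, -0.254, 0.1095]
tool_rot: [-3.141, 0.001, -2.851]
force: [-3.2, 3.0, 21.0]
grip_width: 0.0164
finger_force: 60.8
```

The force rose steeply past 4 N to 21 N at the expected bottom height, so the button is fully down. I retract and return to the stand.

```bash
python3 -m handwheel '[{"dx":0,"dy":0,"dz":-1,"wx":0,"wy":0,"wz":0,"claw":0},{"dx":0,"dy":0,"dz":-2,"wx":0,"wy":0,"wz":0,"claw":0},{"dx":0,"dy":0,"dz":-3,"wx":0,"wy":0,"wz":0,"claw":0},{"dx":0,"dy":0,"dz":-2.4,"wx":0,"wy":0,"wz":0,"claw":0},{"dx":0,"dy":0,"dz":0,"wx":0,"wy":0,"wz":0,"claw":0}]'
python3 -c "
from h import *
go((.5150,.2300,.192))"
```

```text
clock: 10.45
position: [0.5498, -0.2542, 0.194]
tool_rot: [-3.14, 0.002, -2.851]
force: [-0.0, -0.1, -0.8]
grip_width: 0.0165
finger_force: 58.5
t 10.45 pos [ 0.5498 -0.2542  0.194 ] rot [-3.1397e+00  2.3000e-03 -2.8506e+00] w 0.0165 ff 58.50578784942627 F [-0.  -0.1 -0.8] q [ 0.37  0.53 -0.05  1.69  0.03  0.92  2.17]
shift cm [-10.56  47.38   0.14]
```

```bash
python3 -m handwheel '[{"dx":-0.5,"dy":2.4,"dz":0,"wx":0,"wy":0,"wz":0,"claw":0},{"dx":-1.1,"dy":4.9,"dz":0,"wx":0,"wy":0,"wz":0,"claw":0},{"dx":-1.1,"dy":4.9,"dz":0,"wx":0,"wy":0,"wz":0,"claw":0},{"dx":-1.1,"dy":4.9,"dz":0,"wx":0,"wy":0,"wz":0,"claw":0},{"dx":-1.1,"dy":4.9,"dz":0,"wx":0,"wy":0,"wz":0,"claw":0},{"dx":-1.1,"dy":4.9,"dz":0,"wx":0,"wy":0,"wz":0,"claw":0},{"dx":-1.1,"dy":4.9,"dz":0,"wx":0,"wy":0,"wz":0,"claw":0},{"dx":-1.1,"dy":4.9,"dz":0,"wx":0,"wy":0,"wz":0,"claw":0}]'
python3 -m handwheel '[{"dx":-1.1,"dy":4.9,"dz":0,"wx":0,"wy":0,"wz":0,"claw":0},{"dx":-0.9,"dy":3.9,"dz":0,"wx":0,"wy":0,"wz":0,"claw":0},{"dx":-0.4,"dy":1.8,"dz":0,"wx":0,"wy":0,"wz":0,"claw":0},{"dx":0,"dy":0,"dz":0,"wx":0,"wy":0,"wz":0,"claw":0},{"dx":0,"dy":0,"dz":0,"wx":0,"wy":0,"wz":0,"claw":0}]'
python3 - <<'E'
from h import *
go((.5150,.2300,.0904))
F=optics.grab_frame('top');G=optics.grab_frame('side');f=F['frame'];g=G['frame']
p=np.array(monitor.observe()['position'])
print(proj(G,[p-[0,0,.0819],p-[0,0,.0404],[.515,.23,.05]]))
cv2.imwrite('pics/back.png',cv2.resize(g[250:400,280:420],(560,600)))
E
```

```text
clock: 11.45
position: [0.5216, 0.1228, 0.1916]
tool_rot: [-3.142, -0.001, -2.85]
force: [0.4, -0.6, -0.3]
grip_width: 0.0169
finger_force: 58.5
clock: 12.08
position: [0.515, 0.2281, 0.192]
tool_rot: [-3.141, -0.001, -2.852]
force: [0.2, 0.1, -0.6]
grip_width: 0.0168
finger_force: 58.5
t 12.075 pos [0.515  0.2281 0.192 ] rot [-3.1408e+00 -6.0000e-04 -2.8519e+00] w 0.0168 ff 58.54989945888519 F [ 0.2  0.1 -0.6] q [-0.42  0.47 -0.14  1.8   0.08  0.88  1.26]
shift cm [-0.06  0.19 10.16]
[[348.9203562  323.90674841]
 [349.75480273 301.93323244]
 [347.83555427 353.53630402]]
```

View pics/back.png

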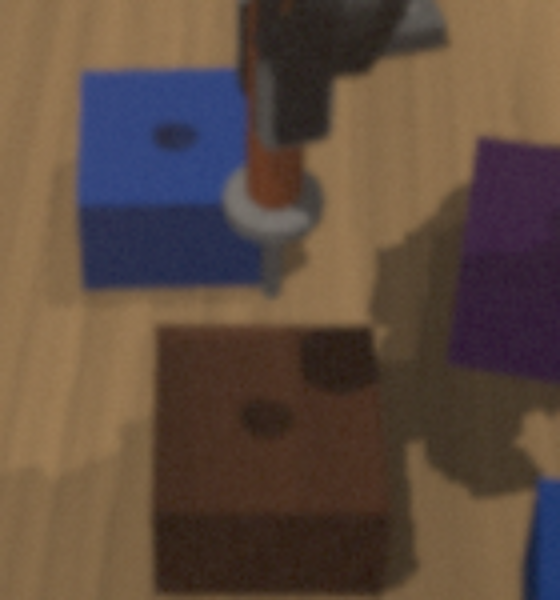

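The side crop shows the tip at (347.5,323) above the empty hole at (346.6,354), both about 1 px left of my predictions, so they are aligned. I lower the stylus.

```bash
python3 -m handwheel '[{"dx":0,"dy":0.2,"dz":2,"wx":0,"wy":0,"wz":0,"claw":0},{"dx":0,"dy":0,"dz":2.4,"wx":0,"wy":0,"wz":0,"claw":0},{"dx":0,"dy":0,"dz":0,"wx":0,"wy":0,"wz":0,"claw":0},{"dx":0,"dy":0,"dz":0,"wx":0,"wy":0,"wz":0,"claw":0}]'
python3 -c "
from h import *
go((.5150,.2305,.0904))"
```

```text
clock: 12.68
position: [0.5146, 0.2313, 0.1491]
tool_rot: [-3.142, 0.001, -2.851]
force: [0.4, -0.3, -0.4]
grip_width: 0.0168
finger_force: 58.5
t 12.675 pos [0.5146 0.2313 0.1491] rot [-3.1416e+00  7.0000e-04 -2.8511e+00] w 0.0168 ff 58.543936014175415 F [ 0.4 -0.3 -0.4] q [-0.43  0.53 -0.13  1.83  0.1   0.78  1.25]
shift cm [-0.01 -0.09  5.87]
```

```bash
python3 -m handwheel '[{"dx":0,"dy":0,"dz":1.4,"wx":0,"wy":0,"wz":0,"claw":0},{"dx":0,"dy":0,"dz":1.4,"wx":0,"wy":0,"wz":0,"claw":0},{"dx":0,"dy":0,"dz":1.4,"wx":0,"wy":0,"wz":0,"claw":0},{"dx":0,"dy":0,"dz":1.0,"wx":0,"wy":0,"wz":0,"claw":0},{"dx":0,"dy":0,"dz":0.4,"wx":0,"wy":0,"wz":0,"claw":0},{"dx":0,"dy":0,"dz":0,"wx":0,"wy":0,"wz":0,"claw":0},{"dx":0,"dy":0,"dz":0,"wx":0,"wy":0,"wz":0,"claw":0}]'
```

```text
clock: 13.55
position: [0.5144, 0.2317, 0.0927]
tool_rot: [3.142, 0.001, -2.85]
force: [0.2, 0.1, -0.0]
grip_width: 0.0168
finger_force: 58.5
```

```bash
python3 -m handwheel '[{"dx":0,"dy":0,"dz":0.2,"wx":0,"wy":0,"wz":0,"claw":0},{"dx":0,"dy":0,"dz":0,"wx":0,"wy":0,"wz":0,"claw":0}]'
python3 -m handwheel '[{"dx":0,"dy":0,"dz":0.1,"wx":0,"wy":0,"wz":0,"claw":0},{"dx":0,"dy":0,"dz":0,"wx":0,"wy":0,"wz":0,"claw":0}]'
```

```text
clock: 13.8
position: [0.5143, 0.2317, 0.0904]
tool_rot: [3.142, 0.0, -2.85]
force: [1.0, 0.8, 0.6]
grip_width: 0.0164
finger_force: 58.7
clock: 14.05
position: [0.5145, 0.2319, 0.0903]
tool_rot: [3.141, 0.001, -2.85]
force: [-4.0, -2.7, 18.1]
grip_width: 0.0166
finger_force: 60.6
```

The stylus is seated, with a firm 18 N at the height it was picked from. I relieve the force, let go and rise.

```bash
python3 -m handwheel '[{"dx":0,"dy":0,"dz":-0.1,"wx":0,"wy":0,"wz":0,"claw":0},{"dx":0,"dy":0,"dz":0,"wx":0,"wy":0,"wz":0,"claw":60},{"dx":0,"dy":0,"dz":0,"wx":0,"wy":0,"wz":0,"claw":60},{"dx":0,"dy":0,"dz":0,"wx":0,"wy":0,"wz":0,"claw":60},{"dx":0,"dy":0,"dz":0,"wx":0,"wy":0,"wz":0,"claw":60},{"dx":0,"dy":0,"dz":-1,"wx":0,"wy":0,"wz":0,"claw":60},{"dx":0,"dy":0,"dz":-3,"wx":0,"wy":0,"wz":0,"claw":60},{"dx":0,"dy":0,"dz":-4,"wx":0,"wy":0,"wz":0,"claw":60}]'
python3 -m handwheel '[{"dx":0,"dy":0,"dz":-2,"wx":0,"wy":0,"wz":0,"claw":60},{"dx":0,"dy":0,"dz":0,"wx":0,"wy":0,"wz":0,"claw":60}]'
python3 -c "
from h import *
go((.5147,-.1385,.19),(.5147,-.1385,.065))"
```

```text
clock: 15.05
position: [0.5138, 0.2315, 0.1713]
tool_rot: [-3.141, -0.001, -2.85]
force: [-0.1, 0.3, 0.5]
grip_width: 0.0516
finger_force: 0.0
clock: 15.3
position: [0.5149, 0.232, 0.1923]
tool_rot: [3.141, 0.003, -2.851]
force: [0.6, -0.0, 0.0]
grip_width: 0.0512
finger_force: 0.0
t 15.3 pos [0.5149 0.232  0.1923] rot [ 3.1411e+00  3.1000e-03 -2.8506e+00] w 0.0512 ff 0.0 F [ 0.6 -0.   0. ] q [-0.43  0.47 -0.14  1.8   0.08  0.87  1.26]
shift cm [ 10.65 -35.48   0.18]
shift cm [ 4.00e-02 -1.00e-02  1.25e+01]
```

```bash
python3 -m handwheel '[{"dx":0.6,"dy":-2.0,"dz":0,"wx":0,"wy":0,"wz":0,"claw":60},{"dx":1.4,"dy":-4.7,"dz":0,"wx":0,"wy":0,"wz":0,"claw":60},{"dx":1.4,"dy":-4.7,"dz":0,"wx":0,"wy":0,"wz":0,"claw":60},{"dx":1.4,"dy":-4.7,"dz":0,"wx":0,"wy":0,"wz":0,"claw":60},{"dx":1.4,"dy":-4.7,"dz":0,"wx":0,"wy":0,"wz":0,"claw":60},{"dx":1.4,"dy":-4.7,"dz":0,"wx":0,"wy":0,"wz":0,"claw":60},{"dx":1.4,"dy":-4.7,"dz":0,"wx":0,"wy":0,"wz":0,"claw":60},{"dx":1.2,"dy":-4.0,"dz":0,"wx":0,"wy":0,"wz":0,"claw":60}]'
python3 -m handwheel '[{"dx":0.4,"dy":-1.3,"dz":0,"wx":0,"wy":0,"wz":0,"claw":60},{"dx":0,"dy":0,"dz":0,"wx":0,"wy":0,"wz":0,"claw":60},{"dx":0,"dy":0,"dz":0,"wx":0,"wy":0,"wz":0,"claw":60},{"dx":0,"dy":0,"dz":0,"wx":0,"wy":0,"wz":0,"claw":60}]'
python3 - <<'E'
from h import *
go((.5147,-.1385,.055))
F=optics.grab_frame('top');G=optics.grab_frame('side');f=F['frame'];g=G['frame']
p=np.array(monitor.observe()['position'])
print(proj(G,[[.5147,-.1385,.085],p]),proj(F,[[.5147,-.1385,.085]]))
cv2.imwrite('pics/rel.png',np.hstack([cv2.resize(f[225:320,180:280],(400,380)),cv2.resize(g[100:400,240:420],(400,667))[:380] if 0 else cv2.resize(g[130:390,270:400],(190,380))]))
E
```

```text
clock: 16.3
position: [0.5134, -0.1281, 0.1896]
tool_rot: [3.141, -0.001, -2.852]
force: [0.2, 0.9, -0.5]
grip_width: 0.051
finger_force: 0.0
clock: 16.8
position: [0.5146, -0.1376, 0.1903]
tool_rot: [3.141, -0.0, -2.849]
force: [-0.2, 0.4, 0.4]
grip_width: 0.051
finger_force: 0.0
t 16.8 pos [ 0.5146 -0.1376  0.1903] rot [ 3.1413 -0.     -2.8487] w 0.051 ff 0.0 F [-0.2  0.4  0.4] q [ 0.2   0.43 -0.07  1.88  0.04  0.83  1.98]
shift cm [ 0.02 -0.09 13.53]
[[354.23624969 192.21632158]
 [356.10780209 143.88365964]] [[394.22178943 264.59425374]]
```

View pics/rel.png

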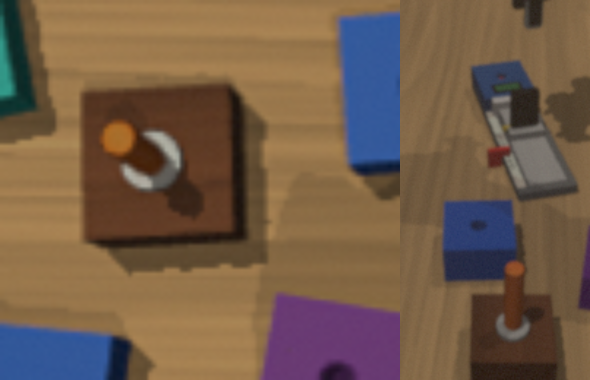

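The stylus stands upright in the brown stand with its collar flush on the top, at about (217,265) in the top picture. I descend on the tab and grip it.

```bash
python3 -m handwheel '[{"dx":0,"dy":0,"dz":3,"wx":0,"wy":0,"wz":0,"claw":60},{"dx":0,"dy":0,"dz":4,"wx":0,"wy":0,"wz":0,"claw":60},{"dx":0,"dy":0,"dz":2,"wx":0,"wy":0,"wz":0,"claw":60},{"dx":0,"dy":0,"dz":0,"wx":0,"wy":0,"wz":0,"claw":60},{"dx":0,"dy":0,"dz":2.5,"wx":0,"wy":0,"wz":0,"claw":60},{"dx":0,"dy":0,"dz":2,"wx":0,"wy":0,"wz":0,"claw":60},{"dx":0,"dy":0,"dz":0,"wx":0,"wy":0,"wz":0,"claw":60},{"dx":0,"dy":0,"dz":0,"wx":0,"wy":0,"wz":0,"claw":60}]'
python3 -m handwheel '[{"dx":0,"dy":0,"dz":0,"wx":0,"wy":0,"wz":0,"claw":0},{"dx":0,"dy":0,"dz":0,"wx":0,"wy":0,"wz":0,"claw":0},{"dx":0,"dy":0,"dz":0,"wx":0,"wy":0,"wz":0,"claw":0},{"dx":0,"dy":0,"dz":0,"wx":0,"wy":0,"wz":0,"claw":0},{"dx":0,"dy":0,"dz":0,"wx":0,"wy":0,"wz":0,"claw":0}]' 70
python3 -c "
from h import *
go()"
```

```text
clock: 17.9
position: [0.5152, -0.1389, 0.0566]
tool_rot: [-3.141, 0.001, -2.85]
force: [-0.3, 0.4, 0.5]
grip_width: 0.0513
finger_force: 0.0
clock: 18.52
position: [0.5148, -0.1388, 0.056]
tool_rot: [-3.141, 0.001, -2.85]
force: [-1.7, 0.8, 11.1]
grip_width: 0.013
finger_force: 68.1
t 18.525 pos [ 0.5148 -0.1388  0.056 ] rot [-3.1412e+00  7.0000e-04 -2.8502e+00] w 0.013 ff 68.08751463890076 F [-1.7  0.8 11.1] q [ 0.2   0.64 -0.06  1.97  0.07  0.54  1.95]
```

```bash
python3 -m handwheel '[{"dx":0,"dy":0.5,"dz":0,"wx":0,"wy":0,"wz":0,"claw":0},{"dx":0,"dy":1,"dz":0,"wx":0,"wy":0,"wz":0,"claw":0},{"dx":0,"dy":1,"dz":0,"wx":0,"wy":0,"wz":0,"claw":0},{"dx":0,"dy":1,"dz":0,"wx":0,"wy":0,"wz":0,"claw":0},{"dx":0,"dy":0.8,"dz":0,"wx":0,"wy":0,"wz":0,"claw":0},{"dx":0,"dy":0.4,"dz":0,"wx":0,"wy":0,"wz":0,"claw":0},{"dx":0,"dy":0,"dz":0,"wx":0,"wy":0,"wz":0,"claw":0},{"dx":0,"dy":0,"dz":0,"wx":0,"wy":0,"wz":0,"claw":0}]'
cat > m.py <<'E'
from h import *
import sys
go()
f=optics.grab_frame('top');g=optics.grab_frame('side');q=(.5191,-.1530,.294)
p=np.array(monitor.observe()['position'])
c,s=np.cos(q[2]),np.sin(q[2]);Y=lambda P:np.round(((np.atleast_2d(P)[:,:2]-q[:2])@np.array([[c,-s],[s,c]]))*1000,1).tolist()
print('tcp in gauge',Y(p))
for n,k,(x0,y0,x1,y1) in(('top',f,(340,235,400,290)),('side',g,(310,180,400,270))):
    hsv=cv2.cvtColor(k['frame'],cv2.COLOR_BGR2HSV).astype(int);H,S,V=hsv[...,0],hsv[...,1],hsv[...,2]
    for nm,m in(('red',((H<7)|(H>173))&(S>130)&(V>60)),('yellow',(H>22)&(H<35)&(S>110)&(V>70))):
        a=np.argwhere(m[y0:y1,x0:x1])[:,::-1]+[x0,y0]
        if len(a): print(n,nm,len(a),a.mean(0),Y(onz(k,[a.mean(0)],.028)))
a=f['frame'][235:295,340:410];b=g['frame'][180:260,310:390]
cv2.imwrite(sys.argv[1],np.hstack([cv2.resize(a,(420,360),interpolation=2),cv2.resize(b,(360,360),interpolation=2)]))
E
python3 m.py pics/pull1.png
```

```text
clock: 19.52
position: [0.5015, -0.0952, 0.056]
tool_rot: [-3.14, 0.001, -2.851]
force: [-1.5, -8.8, 9.8]
grip_width: 0.013
finger_force: 68.6
t 19.525 pos [ 0.5015 -0.0952  0.056 ] rot [-3.1397e+00  8.0000e-04 -2.8512e+00] w 0.013 ff 68.56697916984558 F [-1.5 -8.8  9.8] q [ 0.11  0.61 -0.05  2.03  0.06  0.5   1.87]
tcp in gauge [[-0.1, 60.4]]
side red 134 [336.13432836 236.05223881] [[51.7, 74.9]]
```

View pics/pull1.png

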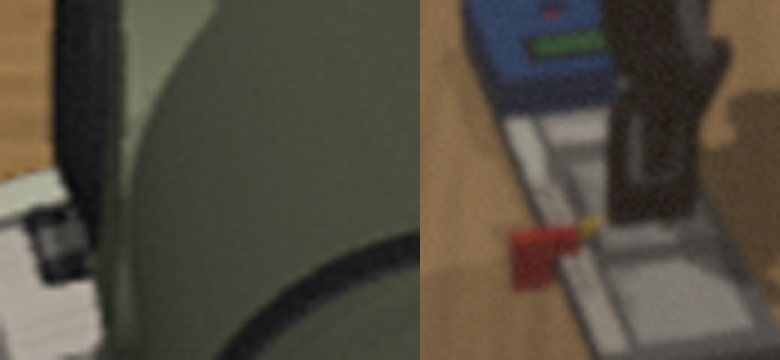

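The side crop shows the yellow pointer at (348,230), level with the back edge of the mark's top face, so the pull is still a few mm short. I refine the mark's y with a box-model fit on the first pictures.

```bash
cat > fit.py <<'E'
from h import *
from scipy.optimize import minimize
q=(.5191,-.1530,.294);c,s=np.cos(q[2]),np.sin(q[2])
W=lambda G:np.c_[q[0]+c*G[:,0]-s*G[:,1],q[1]+s*G[:,0]+c*G[:,1],G[:,2]]
def box(y):return np.array([[x,y+d,z] for x in(.034,.064) for d in(-.004,.004) for z in(0,.028)])
for n,(x0,y0,x1,y1) in(('top',(350,238,378,272)),('side',(322,220,352,252))):
    k=optics.grab_frame(n);im=cv2.imread(f'pics/{n}0.png').astype(float)[y0:y1,x0:x1]
    r=im[...,2]-np.maximum(im[...,0],im[...,1]);r=np.clip((r-np.percentile(r,50)-15)/(np.percentile(r,97)-np.percentile(r,50)-15),0,1)
    def ren(v):
        h=cv2.convexHull(np.float32(proj(k,W(box(v[0]/1000)))+[v[1],v[2]]-[x0,y0]))
        m=np.zeros(((y1-y0)*16,(x1-x0)*16),np.uint8);cv2.fillPoly(m,[np.int32(np.round((h+.5)*16))],255)
        return cv2.GaussianBlur(cv2.resize(m,(x1-x0,y1-y0),interpolation=cv2.INTER_AREA)/255.,(0,0),.6)
    ys=np.arange(56,70,.25)
    for b in([0,0],[-1,0],[-1,.5],[-1,-.5],[0,.5],[0,-.5]):
        e=[((ren([y]+b)-r)**2).sum() for y in ys];i=np.argmin(e);print(n,b,ys[i],round(e[i],2))
    print('px per mm',proj(k,W(box(.064)))[0]-proj(k,W(box(.063)))[0])
E
python3 fit.py
python3 - <<'E'
# local camera bias check: closed pointer (gauge x~.026?,y .015,z .028) & now
from h import *
q=(.5191,-.1530,.294);c,s=np.cos(q[2]),np.sin(q[2])
for n,box in(('top',(382,252,395,264)),('side',(330,200,345,220))):
    k=optics.grab_frame(n)
    for nm,im,bx in(('t0',cv2.imread(f'pics/{n}0.png'),box),('now',k['frame'],(343,222,354,238))):
        if n=='top' and nm=='now':continue
        x0,y0,x1,y1=bx;a=im[y0:y1,x0:x1].astype(float)
        w=np.minimum(a[...,1],a[...,2])-a[...,0];w=np.clip(w-np.percentile(w,80),0,None)
        yy,xx=np.mgrid[y0:y1,x0:x1];u=[(w*xx).sum()/w.sum(),(w*yy).sum()/w.sum()]
        P=onz(k,[u],.028)[0];d=P[:2]-q[:2]
        print(n,nm,np.round(u,2),w.max(),'gauge',np.round([1000*(c*d[0]+s*d[1]),1000*(-s*d[0]+c*d[1])],1))
E
```

```text
top [0, 0] 62.0 14.22
top [-1, 0] 59.75 15.07
top [-1, 0.5] 59.75 14.09
top [-1, -0.5] 60.0 16.95
top [0, 0.5] 61.5 13.79
top [0, -0.5] 62.0 15.54
px per mm [-0.42874487  0.12560724]
side [0, 0] 57.25 117.13
side [-1, 0] 58.25 122.76
side [-1, 0.5] 57.25 124.07
side [-1, -0.5] 59.75 121.67
side [0, 0.5] 56.0 118.32
side [0, -0.5] 58.75 116.14
px per mm [0.12295371 0.29602562]
top t0 [387.05 257.35] 86.0 gauge [24.9 15.4]
side t0 [340.63 216.83] 31.0 gauge [27.  13.5]
side now [347.39 229.6 ] 36.0 gauge [24.7 59.6]
```

```bash
python3 - <<'E'
from h import *
from scipy.optimize import differential_evolution as DE
q=(.5191,-.1530,.294);c,s=np.cos(q[2]),np.sin(q[2])
W=lambda G:np.c_[q[0]+c*G[:,0]-s*G[:,1],q[1]+s*G[:,0]+c*G[:,1],G[:,2]]
def box(y,x,zl):return np.array([[x/1000+e,y/1000+d,z] for e in(-.015,.015) for d in(-.004,.004) for z in(zl/1000,.028)])
for n,(x0,y0,x1,y1) in(('top',(350,240,374,268)),('side',(322,222,350,250))):
    k=optics.grab_frame(n)
    for nm,src in(('t0',cv2.imread(f'pics/{n}0.png')),('now',k['frame'])):
        if n=='top' and nm=='now':continue
        im=src.astype(float)[y0:y1,x0:x1]
        r=im[...,2]-2*im[...,1]+im[...,0]; lo,hi=np.percentile(r,30),np.percentile(r,95);r=np.clip((r-lo)/(hi-lo),0,1.1)
        def ren(v):
            h=cv2.convexHull(np.float32(proj(k,W(box(*v)))-[x0,y0]))
            m=np.zeros(((y1-y0)*16,(x1-x0)*16),np.uint8);cv2.fillPoly(m,[np.int32(np.round((h+.5)*16))],255)
            return cv2.GaussianBlur(cv2.resize(m,(x1-x0,y1-y0),interpolation=cv2.INTER_AREA)/255.,(0,0),.6)
        z=DE(lambda v:((ren(v)-r)**2).sum(),[(52,74),(38,58),(-1,22)],seed=1,maxiter=60);print(n,nm,np.round(z.x,1),round(z.fun,2))
E
```

```text
top t0 [63.3 46.3 19. ] 1.79
side t0 [58.8 45.8 10.4] 29.25
side now [59.3 46.2  3.8] 23.91
```

```bash
python3 - <<'E'
from h import *
from scipy.optimize import differential_evolution as DE
np.set_printoptions(linewidth=200)
fr=np.mean([optics.grab_frame('side')['frame'].astype(float) for _ in range(8)],0);k=optics.grab_frame('side')
np.save('side_now.npy',fr)
for nm,a in(('R',fr[...,2]),('G/R*100',100*fr[...,1]/fr[...,2])):
    print(nm);print('     ',np.arange(328,352));
    for y in range(226,248):print(y,a[y,328:352].astype(int))
q=(.5191,-.1530,.294);c,s=np.cos(q[2]),np.sin(q[2])
W=lambda G:np.c_[q[0]+c*G[:,0]-s*G[:,1],q[1]+s*G[:,0]+c*G[:,1],G[:,2]]
G=np.array([[x,y,z] for z in(.028,0) for y in(59,67) for x in(34,64)])/1.;G[:,:2]/=1000
print(np.c_[G*1000,proj(k,W(G))].round(1))
E
```

```text
R
      [328 329 330 331 332 333 334 335 336 337 338 339 340 341 342 343 344 345 346 347 348 349 350 351]
226 [135 135 135 131 121 106  83  71  91 112 121 121 125 127 118  97  80  74  79  93 106 110  99  72]
227 [134 135 137 132 126 114  94  74  76  99 114 119 119 121 120 107  87  77  82  93 107 112 104  77]
228 [133 134 132 129 124 118 105  82  72  89 112 120 118 117 122 117  99  91  98 108 117 120 111  87]
229 [129 129 127 124 121 119 111  92  77  85 106 117 117 121 126 123 109 104 114 121 122 120 112  90]
230 [122 122 123 122 123 121 118 107  96 100 113 120 119 120 124 122 111 106 110 111 108 107 106  98]
231 [116 119 123 127 125 126 124 121 115 118 122 122 119 118 118 116 110 102 100  98  91  92 100 104]
232 [116 115 120 126 128 125 123 122 121 120 119 115 109 108 107 104  99  93  90  86  80  83  96 105]
233 [115 110 110 118 118 117 113 108 109 106 103  97  92  92  92  89  87  85  80  72  68  76  89 100]
234 [119 108 100 100 100  99  97  95  93  91  90  88  83  85  85  84  84  87  87  76  68  71  81  92]
235 [122 109  93  91  90  87  89  88  86  86  86  86  84  84  87  87  90  99
[... 2642 characters left out ...]
47 52 64 76 84 91 92 92 92 91 92 92 92 93 95]
243 [79 76 66 54 49 50 52 54 55 58 62 71 77 82 87 92 92 92 91 91 92 92 93 94]
244 [79 77 72 65 65 65 66 67 68 70 73 77 79 80 86 90 92 92 92 92 92 92 92 92]
245 [79 78 76 75 75 75 76 76 76 77 78 79 80 81 84 89 92 92 92 92 92 92 92 93]
246 [80 80 78 78 78 79 79 79 79 79 78 79 79 80 82 88 92 92 92 91 92 92 92 92]
247 [80 80 79 79 79 79 79 79 79 79 79 79 80 79 81 85 91 92 92 92 92 92 92 91]
[[ 34.   59.   28.  342.8 230.1]
 [ 64.   59.   28.  328.2 232.2]
 [ 34.   67.   28.  343.8 232.4]
 [ 64.   67.   28.  329.1 234.5]
 [ 34.   59.    0.  342.6 241. ]
 [ 64.   59.    0.  328.3 243.2]
 [ 34.   67.    0.  343.6 243.4]
 [ 64.   67.    0.  329.2 245.6]]
```

Averaged side pixels put the mark's top-face centre line 0.55–0.8 px ahead of the pointer. That is about 2 mm, and the top-view fit agrees with it. I pull 2 mm more.

```bash
python3 -m handwheel '[{"dx":0,"dy":0.2,"dz":0,"wx":0,"wy":0,"wz":0,"claw":0},{"dx":0,"dy":0,"dz":0,"wx":0,"wy":0,"wz":0,"claw":0},{"dx":0,"dy":0,"dz":0,"wx":0,"wy":0,"wz":0,"claw":0},{"dx":0,"dy":0,"dz":0,"wx":0,"wy":0,"wz":0,"claw":0}]'
python3 - <<'E'
from h import *
q=(.5191,-.1530,.294);c,s=np.cos(q[2]),np.sin(q[2]);go()
p=np.mean([(optics.grab_frame('side'),monitor.observe()['position'])[1] for _ in range(4)],0)
d=p[:2]-q[:2];print('tcp gauge y',1000*(-s*d[0]+c*d[1]))
fr=np.mean([optics.grab_frame('side')['frame'].astype(float) for _ in range(8)],0)
print('R-B')
for y in range(225,236):print(y,(fr[y,343:352,2]-fr[y,343:352,0]).astype(int))
cv2.imwrite('pics/final.png',cv2.resize(fr[215:255,320:370].astype(np.uint8),(750,600),interpolation=2))
E
```

```text
clock: 20.88
position: [0.5009, -0.0934, 0.056]
tool_rot: [-3.14, 0.001, -2.851]
force: [-0.9, -9.3, 8.8]
grip_width: 0.0128
finger_force: 68.6
t 20.875 pos [ 0.5009 -0.0934  0.056 ] rot [-3.1397e+00  8.0000e-04 -2.8514e+00] w 0.0128 ff 68.58510732650757 F [-0.9 -9.3  8.8] q [ 0.1   0.61 -0.05  2.03  0.06  0.5   1.87]
tcp gauge y 62.321157113929914
R-B
225 [11  9  9 10 10 10 10  9  8]
226 [13  9  8  8  9 10 11 10 10]
227 [17 12  9 11 13 13 14 15 13]
228 [22 19 18 23 27 28 29 30 24]
229 [34 31 34 48 52 52 53 49 37]
230 [56 52 52 64 69 63 56 43 29]
231 [73 66 58 63 64 54 38 23 16]
232 [68 60 53 50 50 41 25 14 10]
233 [56 50 42 36 34 26 15 11 10]
234 [51 44 32 23 18 14 10  9 10]
235 [46 40 28 20 15 10  8  9  8]
```

View pics/final.png

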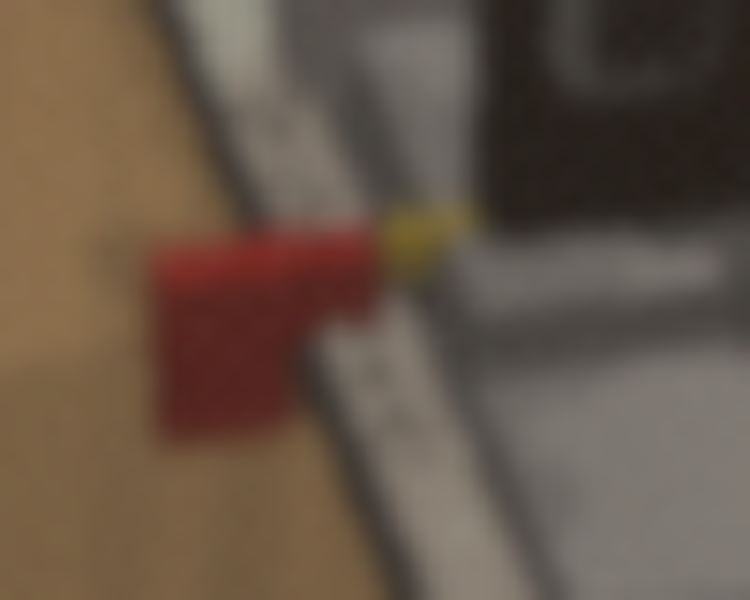

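The final crop shows the yellow pointer in line with the centre of the mark's bright top face, to within about 1 mm. The jaw is at about 62.5 mm against an estimated 62.7 mm for the mark, and the grip is firm. I hand in.

```bash
python3 -c "
from workcell import job_done
print(job_done())"
```

```text
the job is handed in; nothing more can be done
None
```

I handed the job in at about 22 s: the zero button was pressed fully down with the jaw closed, the stylus is back upright and seated in its wooden stand, and the gripper still holds the jaw with its pointer on the red mark, to within about 1 mm by my measurement.

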